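# Grinder: seat the grounds drawer, then hold the dose dial at its third click

### The job

Get the coffee grinder going: first push its open grounds drawer fully home until it clicks in, then turn the spring-return dial on top clockwise (seen from above), past the first and second clicks to the third, and hold it there against its spring. Finish while still holding the dial at the third click - it springs back if let go. Leave the mug and the two spice jars where they stand.

Things in the scene. Friction and masses are not known exactly. Their poses are not given: they have to be found in the camera images.
- grinder: Grey coffee grinder, fixed. Box 150 (x) x 130 (y) x 100 mm high; origin at the centre of its underside; the front, with the drawer, faces its own -x. Amber hopper with black lid, 64 mm across, on the rear of the top (axis x +41, top 152 mm). Dial on the front half, axis x -36, y 0; four raised marks round it: rest at the front, then clicks 1, 2, 3 (longest) towards +y.
- drawer_pull (a point): Middle of the drawer's pull, a level steel bar 56 mm long (along y), 10 mm thick, 43 mm above the worktop, its axis 20 mm in front of the drawer's front plate (98 mm wide, 17 to 70 mm high). Axes as the grinder's; the drawer closes along +x. With the drawer home the point is at x -96, y 0 mm of the grinder, the front plate 1 mm proud of the housing.
- grounds_drawer (a joint): Opening of the drawer in m: 0 = home, at most 0.06. It slides with about 1 N and needs about 3 N over the sprung click from 10 to 4 mm before home; past that the click pulls it home and holds it, short of that it pushes it back out a little. Pushing against the stop does no harm.
- dial_grip (a point): On the dial's axis, 124 mm above the worktop, in the dial's grip bar: black, 48 mm long (this point's x), 12 mm wide (y), from 112 to 135 mm above the worktop, on a black disc of radius 27 mm. The pointer end, with a small steel line, is at its -x: at rest it points to the grinder's front. z up; turns with the dial.
- dose_dial (a joint): Angle of the dial in rad, 0 = rest, growing clockwise seen from above. Clicks at 0.4 (first), 0.8 (second), 1.2 (third); stop at 1.55. A return spring of 0.05 N m at rest to 0.1 N m at the third click, with clicks of 0.03 N m on top, brings it back to 0 from anywhere when let go.
- mug: Striped white mug, 90 mm high, 86 mm across and 120 mm over the handle, standing on the worktop; origin at the centre of its underside. Bystander.
- spice_jar_a: Glass spice jar with a black cap, 42 mm across, 90 mm high, standing beside the grinder's right side; origin at the centre of its underside. Bystander.
- spice_jar_b: Another such spice jar, same size, beside the grinder's right side. Bystander.

How it is judged (in metres and radians):
On the way, in this order (a step that is already met when the one before it is completed fails the run):
1. the grounds drawer is home in its click while the dial is still near rest (value of joint grounds_drawer below 0.0025 m and value of joint dose_dial below 0.3 rad), for 0.3 s.
2. the dial is held at the third click by the fingers (value of joint dose_dial between 1.06 and 1.36 rad and contact force between the fingers and dose_dial above 1 N), for 0.5 s.
At the end, for the whole second after the job is handed in: The drawer is home (within 3 mm), the dial stands at the third click (1.06 to 1.36 rad) and the fingers are holding it there (contact force over 1 N); the mug and both spice jars are within 30 mm of where they stood (all of step 2 and value of joint grounds_drawer below 0.003 m and distance of each of mug, spice_jar_a, spice_jar_b from where it was at the start of the episode below 0.03 m); the arm keeps its last pose, push and grip.
It fails at once if the mug or a spice jar is shoved or knocked over (distance of any of mug, spice_jar_a, spice_jar_b from where it was at the start of the episode above 0.03 m or angle between any of mug, spice_jar_a, spice_jar_b's own z axis and vertical above 0.5 rad).
It also fails if it takes over 50 s, if anything falls off the work surface, if the arm or the gripper's body presses on something with over 40 N, if the wrist force passes 120 N, or if a joint passes its speed limit or range.

### The arm

A 6-joint arm with a two-finger parallel gripper is mounted at the origin on a cart in front of the work surface, level with it; the furniture and walls round the work are solid. World frame = base frame: x ahead of the robot, y to its left, z up, the work surface at z = 0. Lengths are in m, angles in degrees, forces in N, time in s.
With the tool pointing down it reaches from about 0.225 to 0.875 m from the base axis. Payload 3.4 kg.
Tool frame: the origin (TCP) lies on the centre line of the jaws, within the pads' length; the fingertips stand 22 mm ahead of it and the grasp point (between the pads) lies 3 mm ahead of it; z points along the fingers, y is the direction in which the jaws open and shut (so a half turn about z gives the same grasp; the last joint's range is limited). The gripper opens to 85 mm and grips with 20 to 120 N. Pads are 22 mm wide; open, the fingers measure 114 mm over their backs; the gripper's body (76 mm by 85 mm) begins 54 mm behind the grasp point. The pads swing forward as they close: fully open they stand 13 mm farther back than shut.
Start: joints at [58.728, 15.808, 86.224, -0, 77.962, -6.933], TCP at [0.237, 0.524, 0.253] pointing down, gripper open.
Joint ranges: [-165.64, 165.64], [-43.16, 119.46], [12.63, 154.43], [-67.54, 247.53], [6.08, 155.33], [-154.97, 154.97]. Speed limits (degrees/s): [147.25, 147.25, 180, 180, 180, 180].

### API

Orientations are given as [roll, pitch, yaw] about the fixed x, y, z axes, in that order (R = Rz(yaw) Ry(pitch) Rx(roll)).
In Python, from rig import * gives the robot as it stands. The module is installed in compiled form; this text tells all that it offers.
- The arm moves only by the tool jog_arm, never from a script. Its argument "steps" is one flat list of numbers, 6 for each row, row after row: the shift along the tool's x, y, z in mm, then the turn, a rotation vector about the tool's x, y, z in degrees. A call has 1 to 20 rows; each row shifts and turns the commanded pose from where the row before left it, along the tool's axes as they then stand; what a row does not reach is not made up. A row lasts 1/12 s, in which the tool goes at most 41.7 mm and 7.16 degrees, less where a joint would pass 70% of its speed; a pose out of reach is approached as far as the arm can. A call with a gripper value outside its range is refused whole. "grip" is the finger opening in mm, from 0 to 85.4, set as the call begins (left out, the last holds). The fingers move at their own pace and stop on an object; "grip_force" is the grip in N (left out, the last holds). Time passes only in rows, so rows that do not move let the fingers close. It gives the time, the measured TCP pose, the force and the opening at its end, in the units of the state.
- get_obs(): the state, without advancing time (a new reading comes with each control period).
- grab_frame(name): name is "scene" or "top"; returns the picture (420x560x3 uint8, blue, green, red); there is no depth.
- calibration(name): a dict with "intrinsics" (3x3 intrinsics, pixels), "world_from_camera" (4x4, takes a point from camera to world coordinates). Camera axes: x right, y down, z forward; pixel columns grow to the right and rows downward; lengths in m; the calibration is good to about 2 mm. A picture is of the moment at which its call begins. calibration takes no time and is no camera call.
- sign_off(): hands the job in, once; it reports no verdict.
Trained networks look in the newest picture that a camera, given by its name, has taken for a name from the list of things; names that differ only in an ending like _2 or _b are one class to them, and where a whole thing is asked for, a point or a joint stands for the part that bears it (a point fixed in the world has none). Each returns a list of dicts, best first, with "conf" (0 to 1); they miss things now and then, are a little off and sometimes report something else, mostly with a low value. They report only what shows in the picture. A call takes as long as a camera call.
- look_for(thing, camera): "location" ([row, column] as shares, 0 to 1, of the picture: columns of its width, rows of its height, amid what is visible of it).
The state is a dict: "clock": time; "joint_positions": joint angles; "dq": joint speeds; "tau": joint torques, N m; "eef_pos": TCP position; "tool_rot": TCP orientation; "ft_force": force on the tool from outside, world axes, zero at the start; "ft_torque": the same for the moment, N m; "grip_width": finger opening in m.
Only numpy, scipy, OpenCV 4.12 (cv2) and the standard library are available. Lean on these libraries where they do the work, as an engineer would, in place of code of your own. Each camera call takes 0.05 s, during which the arm holds its last target.

## Working session

There is one attempt and no reset: what is moved stays moved. The work goes in short steps, Python scripts to look and compute and a tool call to move; the robot and the scene stay as the last step left them, time stands still between calls to the robot, and variables do not carry over. Pictures are saved under pics/ and viewed, and the job is handed in when it is done.

Besides the shell and the picture viewer there is one more tool, called after "Emit:" in YAML: its name, and indented under it one key for each argument. jog_arm: Moves the arm, as the interface text tells. Its arguments: {"type":"object","properties":{"steps":{"type":"array","items":{"type":"number"}},"grip":{"type":"number"},"grip_force":{"type":"number"}},"required":["steps"]}

```bash
mkdir -p pics; python3 - <<'E'
from rig import *
import cv2
for n in("scene","top"):
    im=grab_frame(n); cv2.imwrite(f"pics/{n}0.png",im)
    c=calibration(n); print(n,c["intrinsics"],c["world_from_camera"])
    for t in("grinder","drawer_pull","dial_grip","mug","spice_jar_a"):
        print(t,[(round(d["conf"],2),round(d["location"][0]*420),round(d["location"][1]*560)) for d in look_for(t,n)][:3])
print(get_obs())
E
```

```text
scene [[503.12326729   0.         276.19378112]
 [  0.         503.12326729 219.76553959]
 [  0.           0.           1.        ]] [[ 0.79171801 -0.38763844  0.47214302 -0.02610609]
 [-0.61087104 -0.49683415  0.61643523 -0.92888539]
 [-0.00437722 -0.77646138 -0.63014964  0.85589523]
 [ 0.          0.          0.          1.        ]]
grinder [(0.95, 236, 315)]
drawer_pull [(0.62, 240, 276)]
dial_grip [(0.7, 214, 303)]
mug [(0.93, 197, 199), (0.47, 239, 275)]
spice_jar_a [(0.88, 277, 344), (0.59, 284, 319)]
top [[395.28700065   0.         271.99704157]
 [  0.         395.28700065 209.8637589 ]
 [  0.           0.           1.        ]] [[-0.01527616 -0.98672277  0.16169356  0.38336725]
 [-0.99985547  0.01628156  0.00489468 -0.19139575]
 [-0.00746232 -0.16159541 -0.98682888  0.94298001]
 [ 0.          0.          0.          1.        ]]
grinder [(0.58, 173, 289)]
drawer_pull [(0.68, 209, 275)]
dial_grip [(0.66, 179, 289)]
mug []
spice_jar_a [(0.92, 189, 361), (0.71, 217, 353)]
{'clock': 0.6, 'joint_positions': array([ 5.87285673e+01,  1.58052930e+01,  8.62246548e+01, -2.06696485e-03,
        7.79636521e+01, -6.93414743e+00]), 'dq': array([-0.04625071,  0.05949271, -0.00891025,  0.02542145,  0.02080402,
       -0.0321208 ]), 'tau': array([-3.11453514e-04, -4.16386986e+01, -2.45988429e+01, -9.59764884e-05,
        5.30810157e-04,  3.10255757e-06]), 'eef_pos': array([0.2369977 , 0.52390236, 0.25335239]), 'tool_rot': array([1.79993891e+02, 2.77946238e-03, 1.55663145e+02]), 'ft_force': array([ 0.2110636 ,  0.34775665, -1.04544004]), 'ft_torque': array([ 0.0257303 ,  0.06221474, -0.00122585]), 'grip_width': 0.08539222873384752}
```

```bash
python3 - <<'E'
import cv2
a=cv2.imread("pics/scene0.png");b=cv2.imread("pics/top0.png")
cv2.imwrite("pics/s0c.png",cv2.resize(a[140:340,170:420],None,fx=3,fy=3,interpolation=cv2.INTER_CUBIC))
cv2.imwrite("pics/t0c.png",cv2.resize(b[110:260,200:400],None,fx=4,fy=4,interpolation=cv2.INTER_CUBIC))
E
```

```text
(no output)
```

View pics/s0c.png

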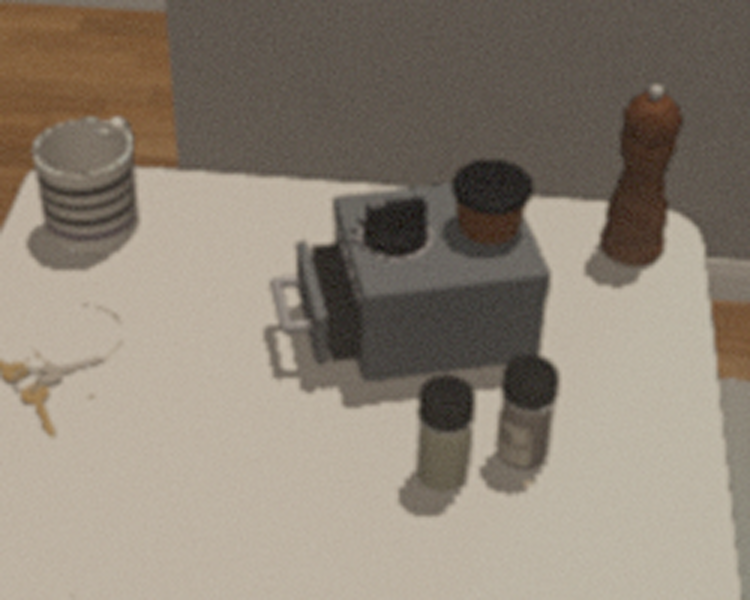

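View pics/t0c.png

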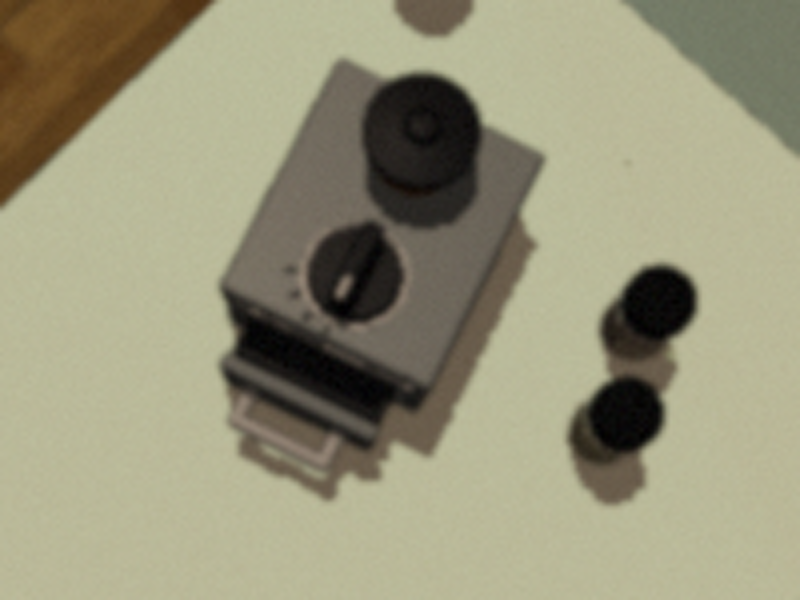

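View pics/top0.png

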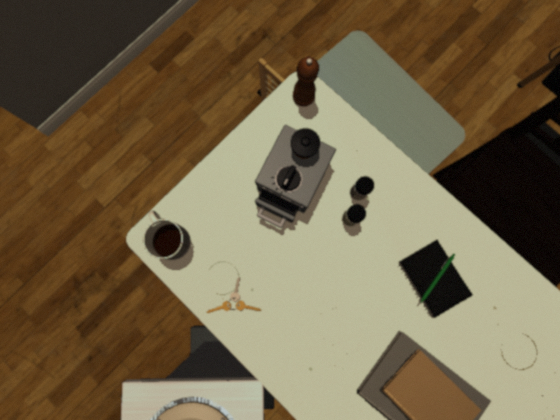

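```bash
cat > h.py <<'E'
from rig import *
import numpy as np, cv2
from scipy.optimize import least_squares
def proj(n,P):
    c=calibration(n); T=np.linalg.inv(c["world_from_camera"]); q=T[:3,:3]@np.asarray(P)+T[:3,3]; q=c["intrinsics"]@q; return q[:2]/q[2]
def back(n,uv,z):
    c=calibration(n); T=c["world_from_camera"]; d=T[:3,:3]@np.linalg.solve(c["intrinsics"],[uv[0],uv[1],1]); t=(z-T[2,3])/d[2]; return T[:3,3]+t*d
def g2w(p,l):
    x,y,a=p[:3]; return np.array([x+np.cos(a)*l[0]-np.sin(a)*l[1],y+np.sin(a)*l[0]+np.cos(a)*l[1],l[2]])
E
python3 - <<'E'
from h import *
t=lambda u,v:("top",(200+u/4,110+v/4)); s=lambda u,v:("scene",(170+u/3,140+v/3))
obs=[((.075,.065,.1),t(340,60)),((.075,-.065,.1),t(545,155)),((-.075,.065,.1),t(222,285)),((-.036,0,.112),t(355,273)),((.041,0,.152),t(421,128)),
((-.096,0,.043),t(281,442),1),
((-.075,.065,.1),s(335,198)),((-.075,-.065,.1),s(365,295)),((.075,-.065,.1),s(547,270)),((.041,0,.152),s(492,185)),((-.036,0,.112),s(396,233)),((-.096,0,.043),s(279,305),1)]
def f(p):
    r=[]
    for o in obs:
        l=np.array(o[0]); 
        if len(o)>2:l[0]-=p[3]
        r+=list(proj(o[1][0],g2w(p,l))-o[1][1])
    return r
r=least_squares(f,[.5,-.2,-.4,.05]); p=r.x
print(p,np.degrees(p[2])); print(np.round(r.fun.reshape(-1,2),1).tolist())
print("dial",g2w(p,(-.036,0,.124)),"pull",g2w(p,(-.096-p[3],0,.043)))
for n,u in(("jarA",(627,415)),("jarB",(660,303))): 
    w=back("top",t(*u)[1],.09);print(n,w, "grinder frame",[np.round([np.cos(p[2])*d[0]+np.sin(p[2])*d[1],-np.sin(p[2])*d[0]+np.cos(p[2])*d[1]],3) for d in [w[:2]-p[:2]]])
print("mug",back("top",(167,239),.09))
np.save("p.npy",p)
E
```

```text
[ 0.61966233 -0.24218312 -0.48103307  0.03272904] -27.56116483953892
[[-0.0, -1.1], [1.3, 0.1], [-1.0, 1.0], [0.5, 0.1], [1.0, -0.4], [0.0, 0.3], [-1.5, -0.9], [-1.1, 0.9], [1.7, 1.5], [-0.0, -3.1], [-0.7, -2.0], [0.3, 0.4]]
dial [ 0.5877477  -0.22552609  0.124     ] pull [ 0.50554179 -0.1826208   0.043     ]
jarA [ 0.51149921 -0.37174434  0.09      ] grinder frame [array([-0.036, -0.165])]
jarB [ 0.57361363 -0.39301679  0.09      ] grinder frame [array([ 0.029, -0.155])]
mug [0.46297024 0.04109452 0.09      ]
```

```bash
cat >> h.py <<'E'
from scipy.spatial.transform import Rotation as R
def pose():
    o=get_obs(); return np.array(o["eef_pos"]),R.from_euler("xyz",o["tool_rot"],degrees=True)
def tgt(gx,gy,z,tilt=0,turn=0):
    p=np.load("p.npy"); return g2w(p,(gx,gy,z)), R.from_euler("z",np.degrees(p[2])+180-turn,degrees=True)*R.from_euler("x",180,degrees=True)*R.from_euler("y",-tilt,degrees=True)
def delta(t,cur=None):
    P,Q=cur or pose(); return np.round(Q.inv().apply(t[0]-P)*1000,1),np.round((Q.inv()*t[1]).as_rotvec(degrees=True),2)
E
python3 - <<'E'
from h import *
a=tgt(-.1825,0,.18,0); b=tgt(-.1825,0,.0487,20)
print(a[0],delta(a)); print(delta(b,a))
E
```

```text
[ 0.4578729  -0.15774123  0.18      ] (array([-482.1, -530.1,   73.3]), array([0.01, 0.  , 3.22]))
(array([  0. ,  -0. , 131.3]), array([ -0., -20.,  -0.]))
```

Emit:
jog_arm:
  steps: [-24.1, -26.5, 0, 0, 0, 0, -24.1, -26.5, 0, 0, 0, 0, -24.1, -26.5, 0, 0, 0, 0, -24.1, -26.5, 0, 0, 0, 0, -24.1, -26.5, 0, 0, 0, 0, -24.1, -26.5, 0, 0, 0, 0, -24.1, -26.5, 0, 0, 0, 0, -24.1, -26.5, 0, 0, 0, 0, -24.1, -26.5, 0, 0, 0, 0, -24.1, -26.5, 0, 0, 0, 0, -24.1, -26.5, 0, 0, 0, 0, -24.1, -26.5, 0, 0, 0, 0, -24.1, -26.5, 0, 0, 0, 0, -24.1, -26.5, 0, 0, 0, 0, -24.1, -26.5, 0, 0, 0, 0, -24.1, -26.5, 0, 0, 0, 0, -24.1, -26.5, 0, 0, 0, 0, -24.1, -26.5, 0, 0, 0, 0, -24.1, -26.5, 0, 0, 0, 0, -24.1, -26.5, 0, 0, 0, 0]
  grip: 0
  grip_force: 40

```text
clock: 2.27
eef_pos: [0.4579, -0.1595, 0.2535]
tool_rot: [180.0, 0.0, 155.6]
ft_force: [0.1, -0.8, 0.4]
grip_width: -0.0002
```

```bash
python3 - <<'E'
from h import *
b=tgt(-.1825,0,.0487,20);o=get_obs()
print(pose()[0],o["tool_rot"],o["clock"],delta(b),delta(tgt(-.1825,0,.18)))
E
```

```text
[ 0.45792613 -0.15951798  0.25347975] [1.79983474e+02 3.35789719e-02 1.55627750e+02] 2.2667 (array([  0.9,   1.5, 204.8]), array([  0.57, -19.96,   3.15])) (array([ 0.8,  1.6, 73.5]), array([0.02, 0.03, 3.19]))
```

Emit:
jog_arm:
  steps: [0.8, 1.6, 20, 0, 0, 3.2, 0, 0, 25, 0, 0, 0, 0, 0, 30, 0, 0, 0, 0, 0, 30, 0, 0, 0, 0, 0, 30, 0, 0, 0, 0, 0, 30, 0, 0, 0, 0, 0, 10, 0, -5, 0, 0, 0, 0, 0, -5, 0, 0, 0, 0, 0, -5, 0, 0, 0, 0, 0, -5, 0, 0, 0, 0, 0, 0, 0, 0, 0, 0, 0, 0, 0]

```text
clock: 3.27
eef_pos: [0.4565, -0.1552, 0.0781]
tool_rot: [180.0, 19.8, 152.5]
ft_force: [0.3, -0.4, -0.0]
grip_width: -0.0001
```

```bash
python3 - <<'E'
from h import *
b=tgt(-.1825,0,.0487,20);o=get_obs()
print(pose()[0],o["tool_rot"],o["clock"],delta(b),"push dir per mm",delta(tgt(-.0825,0,.0487,20),b))
for n in("scene","top"):
    im=grab_frame(n); cv2.imwrite(f"pics/{n}1.png",im)
cv2.imwrite("pics/s1c.png",cv2.resize(cv2.imread("pics/scene1.png")[140:340,170:420],None,fx=3,fy=3))
E
```

```text
[ 0.45654172 -0.15520691  0.07806978] [179.99637619  19.84506491 152.46558725] 3.2667 (array([ 7.8, -1.6, 28.4]), array([ 0.01, -0.15,  0.03])) push dir per mm (array([-94. ,  -0. ,  34.2]), array([0., 0., 0.]))
```

View pics/s1c.png

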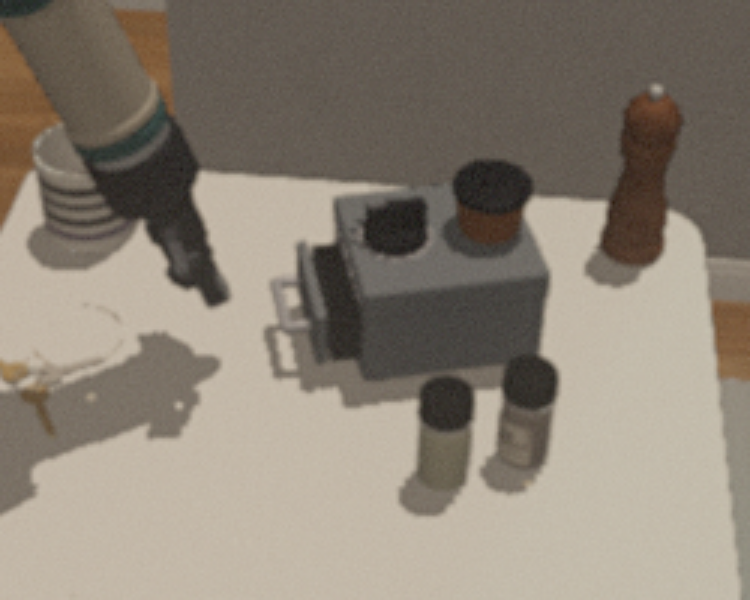

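Emit:
jog_arm:
  steps: [2.6, -0.5, 9.5, 0, 0, 0, 2.6, -0.5, 9.5, 0, 0, 0, 2.6, -0.5, 9.5, 0, 0, 0, 0, 0, 0, 0, 0, 0, -7.5, 0, 2.7, 0, 0, 0, -7.5, 0, 2.7, 0, 0, 0, -4.7, 0, 1.7, 0, 0, 0, -4.7, 0, 1.7, 0, 0, 0, -4.7, 0, 1.7, 0, 0, 0, -4.7, 0, 1.7, 0, 0, 0, -4.7, 0, 1.7, 0, 0, 0, -4.7, 0, 1.7, 0, 0, 0, 0, 0, 0, 0, 0, 0]

```text
clock: 4.45
eef_pos: [0.501, -0.1801, 0.0492]
tool_rot: [180.0, 20.1, 152.5]
ft_force: [0.0, -0.3, 0.2]
grip_width: -0.0004
```

```bash
python3 - <<'E'
from h import *
b=tgt(-.1825,0,.0487,20);o=get_obs()
print(o["ft_force"],o["clock"],delta(b))
im=grab_frame("scene"); cv2.imwrite("pics/s2c.png",cv2.resize(im[140:340,170:420],None,fx=3,fy=3))
E
```

```text
[ 0.01967068 -0.32424632  0.22094262] 4.45 (array([ 45.8,  -0.1, -16.2]), array([0.01, 0.08, 0.02]))
```

View pics/s2c.png

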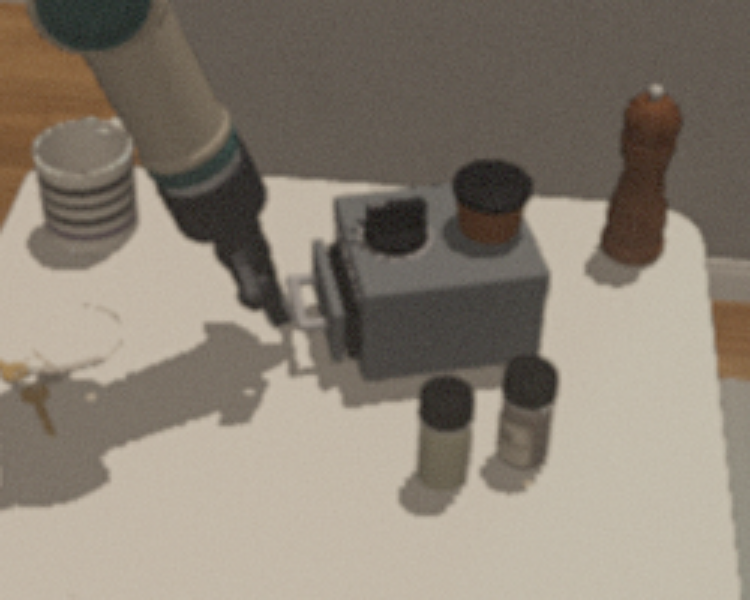

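Emit:
jog_arm:
  steps: [-3.3, 0, 1.2, 0, 0, 0, -3.3, 0, 1.2, 0, 0, 0, -2.8, 0, 1, 0, 0, 0, -2.8, 0, 1, 0, 0, 0, -2.8, 0, 1, 0, 0, 0, 0, 0, 0, 0, 0, 0]

```text
clock: 5.0
eef_pos: [0.5129, -0.1863, 0.0482]
tool_rot: [180.0, 19.8, 152.5]
ft_force: [-1.3, 1.1, -2.8]
grip_width: 0.0001
```

```bash
python3 - <<'E'
from h import *
b=tgt(-.1825,0,.0487,20);o=get_obs()
print(o["ft_force"],o["clock"],delta(b))
im=grab_frame("scene"); cv2.imwrite("pics/s3c.png",cv2.resize(im[140:340,170:420],None,fx=3,fy=3))
E
```

```text
[-1.25501739  1.09622853 -2.78840121] 5.0 (array([ 58.2,  -0.1, -21.5]), array([ 0.01, -0.19,  0.02]))
```

View pics/s3c.png

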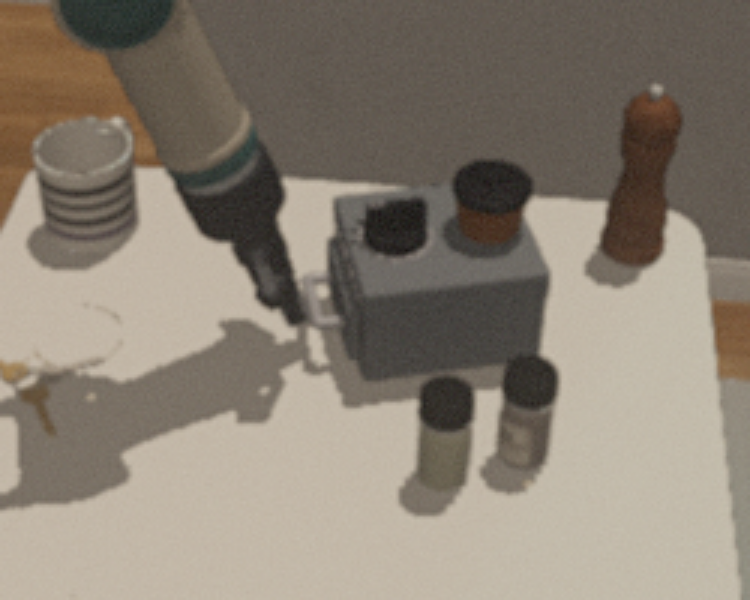

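Emit:
jog_arm:
  steps: [-2.8, 0, 1, 0, 0, 0, -2.8, 0, 1, 0, 0, 0, 0, 0, 0, 0, 0, 0]

```text
clock: 5.3
eef_pos: [0.5192, -0.1896, 0.0487]
tool_rot: [180.0, 19.9, 152.5]
ft_force: [-2.1, 0.7, -2.2]
grip_width: -0.0001
```

Emit:
jog_arm:
  steps: [-2.8, 0, 1, 0, 0, 0, 0, 0, 0, 0, 0, 0]

```text
clock: 5.47
eef_pos: [0.5196, -0.1898, 0.0479]
tool_rot: [180.0, 19.7, 152.5]
ft_force: [-6.3, 3.6, 0.4]
grip_width: -0.0
```

```bash
python3 - <<'E'
from h import *
b=tgt(-.1825,0,.0487,20);o=get_obs()
print(o["ft_force"],o["clock"],delta(b))
im=grab_frame("scene"); cv2.imwrite("pics/s4c.png",cv2.resize(im[140:340,170:420],None,fx=3,fy=3))
E
```

```text
[-6.32127691  3.60763121  0.43980865] 5.4667 (array([ 65.2,  -0.1, -24.2]), array([ 0.01, -0.34,  0.03]))
```

View pics/s4c.png

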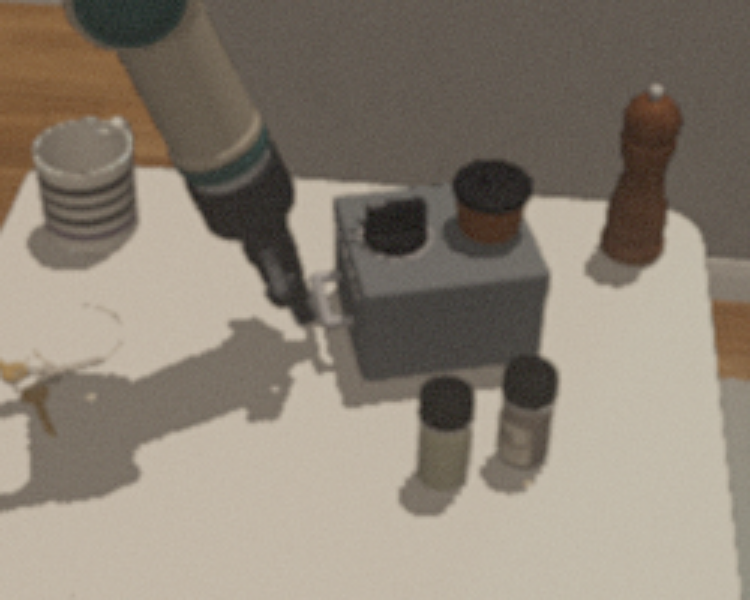

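Emit:
jog_arm:
  steps: [-0.9, 0, 0.3, 0, 0, 0, 0, 0, 0, 0, 0, 0, 0, 0, 0, 0, 0, 0, 0, 0, 0, 0, 0, 0, 4.7, 0, -1.7, 0, 0, 0, 9.4, 0, -3.4, 0, 0, 0, 14.1, 0, -5.1, 0, 0, 0, 14.1, 0, -5.1, 0, 0, 0, -8.5, 0, -23.5, 0, 0, 0, -8.5, 0, -23.5, 0, 0, 0, -8.5, 0, -23.5, 0, 0, 0, -8.5, 0, -23.5, 0, 0, 0, -8.5, 0, -23.5, 0, 0, 0, 0, 0, 0, 0, 5, 0, 0, 0, 0, 0, 5, 0, 0, 0, 0, 0, 5, 0, 0, 0, 0, 0, 5, 0, 0, 0, 0, 0, 0, 0]
  grip: 40

```text
clock: 7.02
eef_pos: [0.487, -0.1731, 0.1752]
tool_rot: [180.0, 0.4, 152.4]
ft_force: [0.5, -0.6, 0.8]
grip_width: 0.0404
```

```bash
python3 - <<'E'
from h import *
o=get_obs()
print(o["ft_force"],o["clock"],o["eef_pos"],o["grip_width"])
for n in("scene","top"):
    im=grab_frame(n); cv2.imwrite(f"pics/{n}5.png",im)
    cv2.imwrite(f"pics/{n}5c.png",cv2.resize(im[140:340,170:420],None,fx=3,fy=3) if n=="scene" else cv2.resize(im[110:260,200:400],None,fx=4,fy=4,interpolation=cv2.INTER_CUBIC))
E
```

```text
[ 0.52637444 -0.58541597  0.79264464] 7.0167 [ 0.48703846 -0.17310963  0.17515311] 0.04040540752937365
```

View pics/scene5c.png

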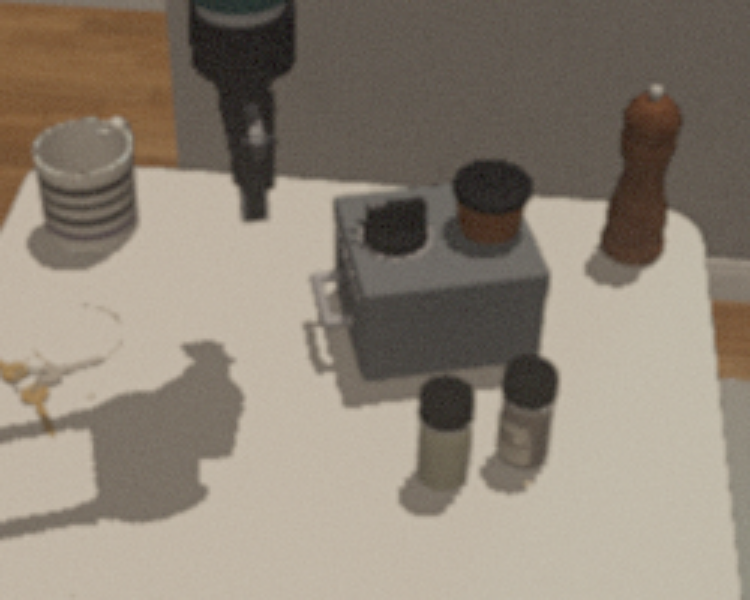

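View pics/top5c.png

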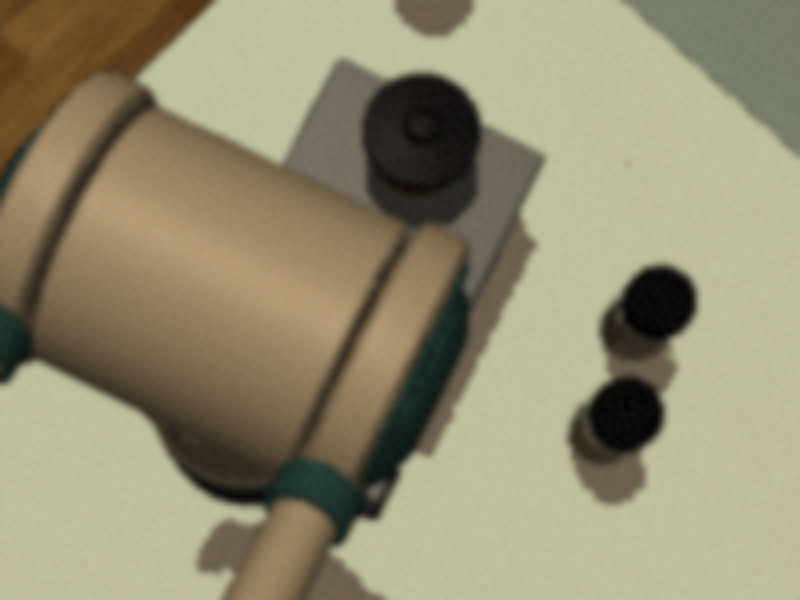

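```bash
python3 - <<'E'
from h import *
p=np.load("p.npy"); print(g2w(p,(-.036,0,.112)))
print("top",back("top",(288.75,178.25),.112),"scene",back("scene",(302,217.7),.112))
# bar top ends seen from above: pointer end & rear end, z .135
a=back("top",(200+341/4,110+313/4),.135);b=back("top",(200+374/4,110+230/4),.135);print(a,b,(a+b)/2,np.degrees(np.arctan2(*(b-a)[1::-1])))
im=cv2.imread("pics/scene5.png");cv2.imwrite("pics/d.png",cv2.resize(im[190:240,270:370],None,fx=8,fy=8,interpolation=cv2.INTER_CUBIC))
im=cv2.imread("pics/top0.png");cv2.imwrite("pics/e.png",cv2.resize(im[155:205,255:335],None,fx=10,fy=10,interpolation=cv2.INTER_CUBIC))
E
```

```text
[ 0.5877477  -0.22552609  0.112     ]
top [ 0.58804639 -0.22447651  0.112     ] scene [ 0.58394776 -0.23248604  0.112     ]
[ 0.56105722 -0.21577628  0.135     ] [ 0.60546577 -0.23408138  0.135     ] [ 0.58326149 -0.22492883  0.135     ] -22.401345536346522
```

View pics/d.png

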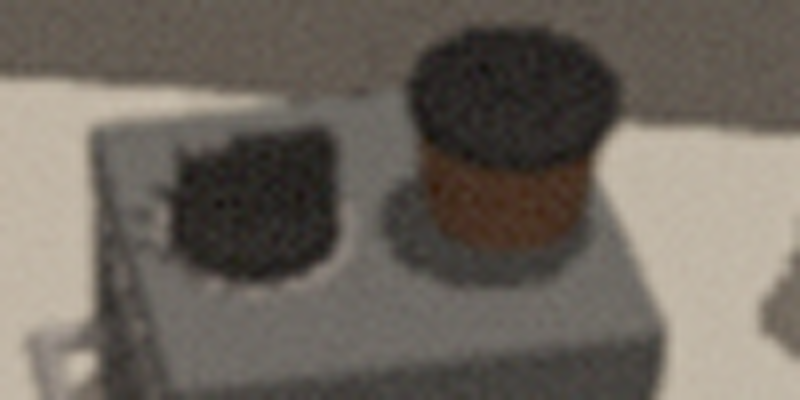

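View pics/e.png

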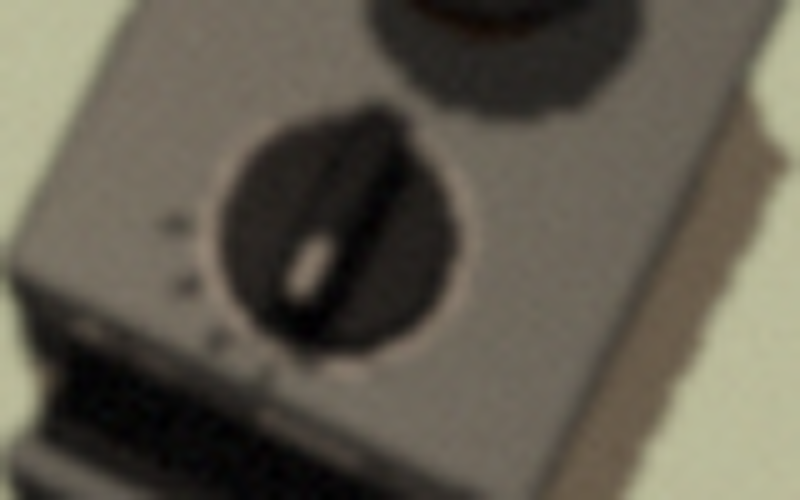

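```bash
python3 - <<'E'
from h import *
print(delta(tgt(-.036,0,.175)))
E
```

```text
(array([-1.175e+02, -1.000e-01, -5.000e-01]), array([0.01, 0.21, 0.01]))
```

Emit:
jog_arm:
  steps: [-19.6, 0, 0, 0, 0, 0, -19.6, 0, 0, 0, 0, 0, -19.6, 0, 0, 0, 0, 0, -19.6, 0, 0, 0, 0, 0, -19.6, 0, 0, 0, 0, 0, -19.5, 0, 0, 0, 0, 0, 0, 0, 0, 0, 0, 0]

```text
clock: 7.7
eef_pos: [0.5893, -0.2263, 0.1741]
tool_rot: [180.0, 0.4, 152.4]
ft_force: [0.2, -0.5, 0.0]
grip_width: 0.0399
```

```bash
python3 - <<'E'
from h import *
print(delta(tgt(-.036,0,.137)),get_obs()["ft_force"])
im=grab_frame("scene");cv2.imwrite("pics/s6.png",cv2.resize(im[150:270,240:400],None,fx=5,fy=5,interpolation=cv2.INTER_CUBIC))
E
```

```text
(array([ 1.9, -0. , 37.1]), array([0.  , 0.35, 0.01])) [ 0.16272788 -0.53500228  0.01693367]
```

View pics/s6.png

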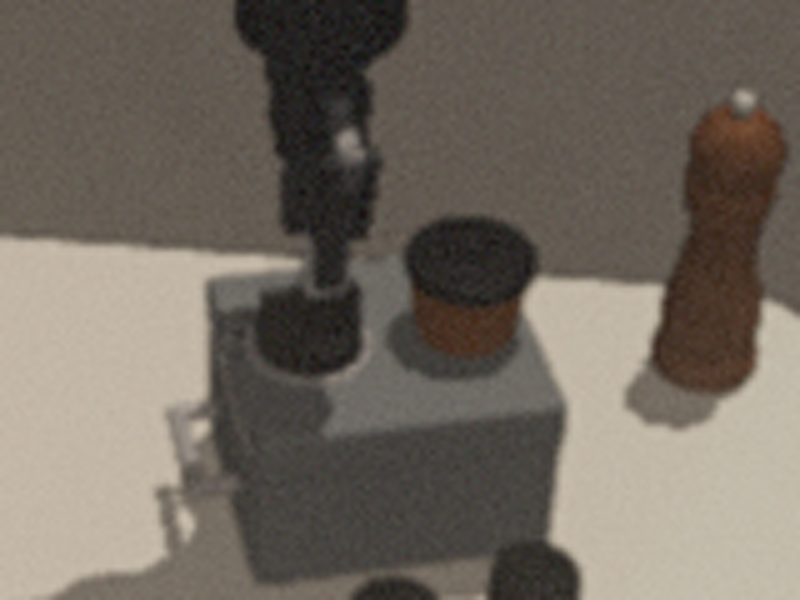

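Emit:
jog_arm:
  steps: [1.9, 0, 9, 0, 0.3, 0, 0, 0, 9, 0, 0, 0, 0, 0, 9, 0, 0, 0, 0, 0, 6, 0, 0, 0, 0, 0, 4, 0, 0, 0, 0, 0, 0, 0, 0, 0]

```text
clock: 8.25
eef_pos: [0.584, -0.2234, 0.1355]
tool_rot: [180.0, -0.4, 152.5]
ft_force: [0.3, -0.3, -1.0]
grip_width: 0.0399
```

Emit:
jog_arm:
  steps: [0, 0, 0, 0, 0, 0, 0, 0, 0, 0, 0, 0, 0, 0, 0, 0, 0, 0, 0, 0, 0, 0, 0, 0, 0, 0, 0, 0, 0, 0]
  grip: 0
  grip_force: 30

```text
clock: 8.67
eef_pos: [0.5864, -0.2216, 0.1374]
tool_rot: [179.7, -0.2, 152.4]
ft_force: [3.4, 5.8, 0.1]
grip_width: 0.0115
```

```bash
python3 - <<'E'
from h import *
o=get_obs();print(delta(tgt(-.036,0,.137)),o["ft_force"],o["ft_torque"],o["grip_width"])
E
```

```text
(array([-3. , -2.8,  0.4]), array([ 0.29, -0.24, -0.01])) [3.35733579 5.84066434 0.07372839] [ 0.87274664 -0.45515737  0.04006699] 0.011474648961380835
```

Emit:
jog_arm:
  steps: [-1.5, 1.4, 0, 0, 0, 0, -1.5, 1.4, 0, 0, 0, 0, 0, 0, 0, 0, 0, 0, 0, 0, 0, 0, 0, 0]

```text
clock: 9.0
eef_pos: [0.5868, -0.2216, 0.1374]
tool_rot: [-180.0, -0.6, 152.5]
ft_force: [-4.7, 3.2, 5.7]
grip_width: 0.0111
```

```bash
python3 - <<'E'
from h import *
o=get_obs();P,Q=pose();print(delta(tgt(-.036,0,.137)),Q.inv().apply(o["ft_force"]),o["ft_torque"],o["grip_width"],o["joint_positions"])
im=grab_frame("scene");cv2.imwrite("pics/s7.png",cv2.resize(im[150:270,240:400],None,fx=5,fy=5,interpolation=cv2.INTER_CUBIC))
E
```

```text
(array([-2.7, -3.1,  0.4]), array([-0.01, -0.6 ,  0.04])) [ 5.73398063  0.69833633 -5.60448771] [0.53134897 0.83165321 0.04137011] 0.011052713666435933 [-2.70355255e+01  2.51117663e+01  8.89886918e+01 -7.06456782e-03
  6.65029350e+01 -8.95133949e+01]
```

View pics/s7.png

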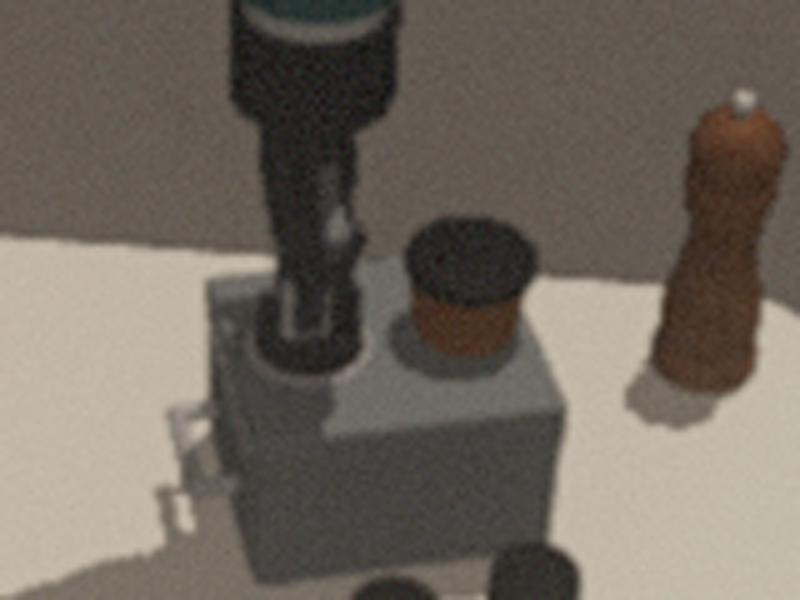

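Emit:
jog_arm:
  steps: [0, 0, 0, 0, 0, 5, 0, 0, 0, 0, 0, 5, 0, 0, 0, 0, 0, 5, 0, 0, 0, 0, 0, 5, 0, 0, 0, 0, 0, 5, 0, 0, 0, 0, 0, 5, 0, 0, 0, 0, 0, 5, 0, 0, 0, 0, 0, 0]

```text
clock: 9.72
eef_pos: [0.5885, -0.2197, 0.1374]
tool_rot: [-179.9, -0.6, 117.3]
ft_force: [-1.1, 7.7, 2.6]
grip_width: 0.0109
```

```bash
python3 - <<'E'
from h import *
o=get_obs();P,Q=pose();print(delta(tgt(-.036,0,.137)),Q.inv().apply(o["ft_force"]),o["ft_torque"],o["grip_width"])
im=grab_frame("scene");cv2.imwrite("pics/s8.png",cv2.resize(im[150:270,240:400],None,fx=5,fy=5,interpolation=cv2.INTER_CUBIC))
E
```

```text
(array([-4.8, -3.4,  0.4]), array([  0.1 ,  -0.56, -35.16])) [ 7.40620142  2.54129807 -2.53304278] [1.30013237 0.13049028 0.06853457] 0.010934401520555127
```

View pics/s8.png

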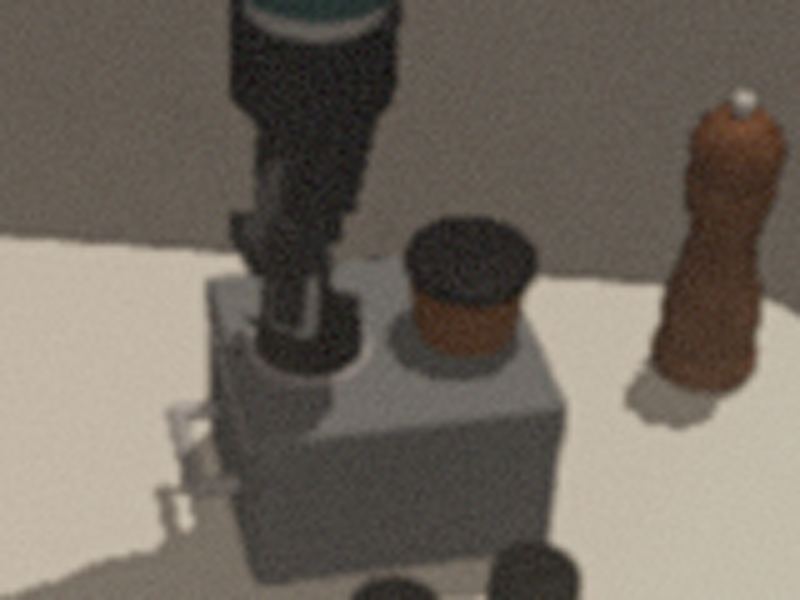

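Emit:
jog_arm:
  steps: [0, 0, 0, 0, 0, 5, 0, 0, 0, 0, 0, 5, 0, 0, 0, 0, 0, 5, 0, 0, 0, 0, 0, 5, 0, 0, 0, 0, 0, 5, 0, 0, 0, 0, 0, 5, 0, 0, 0, 0, 0, 4.5, 0, 0, 0, 0, 0, 0, 0, 0, 0, 0, 0, 0, 0, 0, 0, 0, 0, 0]

```text
clock: 10.6
eef_pos: [0.591, -0.2192, 0.1375]
tool_rot: [-179.9, -0.5, 82.9]
ft_force: [4.7, 10.0, 1.2]
grip_width: 0.0111
```

```bash
python3 - <<'E'
from h import *
o=get_obs();P,Q=pose();print(delta(tgt(-.036,0,.137)),Q.inv().apply(o["ft_force"]),o["ft_torque"],o["grip_width"],o["clock"])
im=grab_frame("scene");cv2.imwrite("pics/s9.png",cv2.resize(im[150:300,220:400],None,fx=4.4,fy=4,interpolation=cv2.INTER_CUBIC))
im=grab_frame("top");cv2.imwrite("pics/t9.png",im)
E
```

```text
(array([-6.6, -2.4,  0.4]), array([  0.22,  -0.48, -69.51])) [10.54216726  3.41048467 -1.12899146] [ 1.58206946 -0.64855264  0.10126937] 0.011086928554681116 10.6
```

View pics/s9.png

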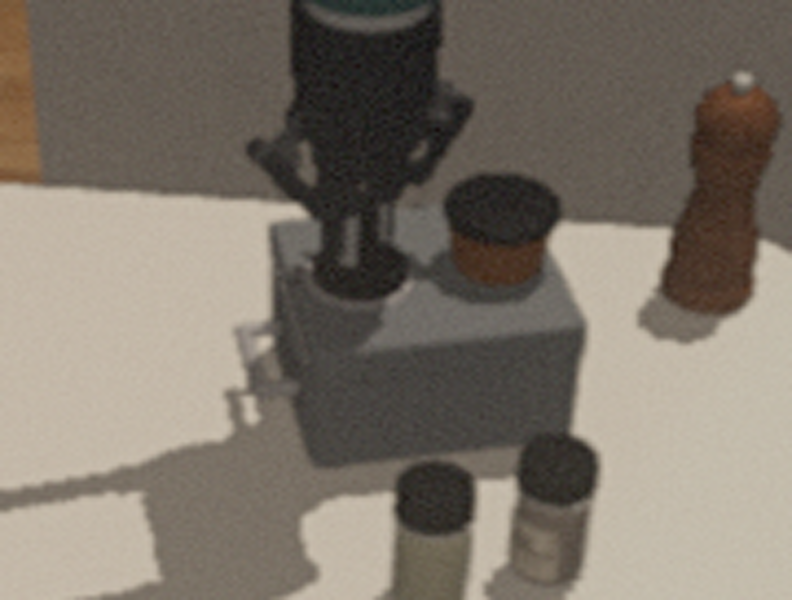

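View pics/t9.png

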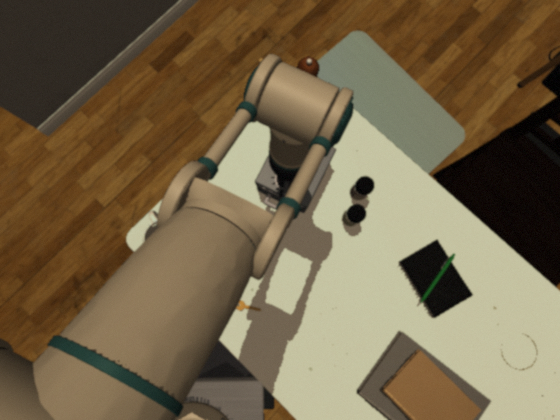

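Emit:
jog_arm:
  steps: [1.5, 0.5, 0, 0, 0, 0, 1.5, 0.5, 0, 0, 0, 0, 1, 0.5, 0, 0, 0, 0, 0, 0, 0, 0, 0, 0, 0, 0, 0, 0, 0, 0, 0, 0, 0, 0, 0, 0, 0, 0, 0, 0, 0, 0, 0, 0, 0, 0, 0, 0, 0, 0, 0, 0, 0, 0, 0, 0, 0, 0, 0, 0, 0, 0, 0, 0, 0, 0, 0, 0, 0, 0, 0, 0]

```text
clock: 11.7
eef_pos: [0.5911, -0.219, 0.1374]
tool_rot: [-179.8, -0.1, 83.0]
ft_force: [-1.1, 3.5, 4.7]
grip_width: 0.0114
```

```bash
python3 - <<'E'
from h import *
o=get_obs();P,Q=pose();print(delta(tgt(-.036,0,.137)),Q.inv().apply(o["ft_force"]),o["ft_torque"],o["grip_width"],o["clock"])
im=grab_frame("scene");cv2.imwrite("pics/s10.png",cv2.resize(im[180:250,250:350],None,fx=8,fy=8,interpolation=cv2.INTER_CUBIC))
E
```

```text
(array([-6.9, -2.5,  0.4]), array([ -0.14,  -0.25, -69.49])) [ 3.34056433 -1.52541861 -4.70408001] [0.56387812 0.02896871 0.10636292] 0.011424703128563895 11.7
```

View pics/s10.png

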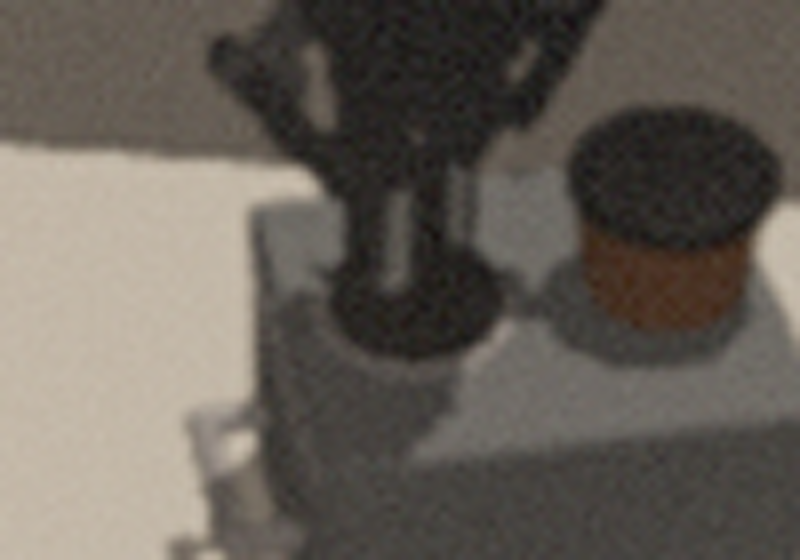

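```bash
python3 - <<'E'
from rig import *
print(sign_off())
o=get_obs();print(o["tool_rot"],o["ft_torque"],o["grip_width"])
E
```

```text
the job is handed in; nothing more can be done
None
the job is handed in; nothing more can be done
```

I closed the grounds drawer, turned the dial clockwise to the third click, and handed the job in at about 11.8 s with the fingers still holding the dial. `sign_off` gives no verdict, so what follows is my own last measurements.

- **Drawer:** I pushed on the pull with closed, tilted fingers until it met the stop at about 7 N. Afterwards the picture showed the front plate flush with the housing and still home. Contact came a few mm later than my fitted pose predicted, so I stopped on force and the picture rather than on distance.
- **Dial:** I gripped the bar (11.4 mm measured, 12 mm nominal) and turned the tool 69.5° (1.21 rad). The wrist torque about the vertical held at about 0.10–0.11 N m for over a second, which matches the return spring at the third click. The dial angle is inferred from the tool turn and this torque. I did not read it off the marks, because the fingers hid them.
- **Disagreement:** The gripped bar was about 3 mm sideways of my camera estimate. I relieved the side force to about 3.5 N before handing in.
- **Mug and spice jars:** The arm never came near them. The jars stood unmoved in the last pictures that showed them. The arm hid most of the mug in the last overhead view, and I last saw it clearly, in place, after the drawer push.

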